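# Latch the gate of the vial-block dock

### The arm

A 6-joint arm with a two-finger parallel gripper is mounted at the origin on a cart in front of the work surface, level with it; the furniture and walls round the work are solid. World frame = base frame: x ahead of the robot, y to its left, z up, the work surface at z = 0. Lengths are in m, angles in rad, forces in N, time in s.
With the tool pointing down it reaches from about 0.375 to 0.9 m from the base axis. Payload 3.1 kg.
Tool frame: the origin (TCP) lies at the very end of the fingers, on their centre line; the grasp point (between the pads) lies 19 mm behind it; z points along the fingers, x is the direction in which the jaws open and shut, and the axes are right-handed (so a half turn about z gives the same grasp; the last joint's range is limited). The gripper opens to 87 mm and grips with 3 to 60 N. Pads are 19 mm wide; open, the fingers measure 117 mm over their backs; the gripper's body (75 mm by 190 mm) begins 51 mm behind the grasp point.
Start: joints at [-1.462, 0.527, 1.433, -0, 1.181, -0.178], TCP at [0.177, -0.599, 0.223] pointing down, gripper open.
Joint ranges: [-3.08, 3.08], [-0.75, 2.2], [0.22, 2.44], [-1.43, 4.57], [0, 2.65], [-2.85, 2.85]. Speed limits (rad/s): [2.79, 2.79, 3.14, 3.14, 3.14, 3.14].

### API

Orientations are given as a unit quaternion [x, y, z, w].
In Python, from rig import robot gives the robot as it stands. The module is installed in compiled form; this text tells all that it offers.
- The arm moves only by the shell command python3 -m creep 'ROWS' [OPENING] [FORCE]. ROWS is a JSON object of lists of equal length, an entry for each row: "dp": the shift along the tool's x, y, z in cm, a list of three; "turn": the turn, a rotation vector about the tool's x, y, z in degrees, a list of three. In form: {"dp": [[x, y, z], ...], "turn": [[wx, wy, wz], ...]}. A call has 1 to 20 rows; each row shifts and turns the commanded pose from where the row before left it, along the tool's axes as they then stand; what a row does not reach is not made up. A row lasts 1/10 s, in which the tool goes at most 50 mm and 8.59 degrees, less where a joint would pass 70% of its speed; a pose out of reach is approached as far as the arm can. A call is refused whole if a number of a shift passes 5 or a number of a turn 8.59, either way. A call with a gripper value outside its range is refused whole. OPENING is the gripper command: -1 is fully open, 1 is shut, values between are in proportion, set as the call begins (- or left out, the last holds). The fingers move at their own pace and stop on an object; FORCE is the grip in N (left out, the last holds). Time passes only in rows, so rows that do not move let the fingers close. It gives the time, the measured TCP pose, the force and the opening at its end, in the units of the state.
- robot.get_obs(): the state, without advancing time (a new reading comes with each control period).
- robot.camera(name): name is "scene" or "top" or "wrist"; returns the picture (400x640x3 uint8, red, green, blue); there is no depth.
- robot.calibration(name): a dict with "fx", "fy", "cx", "cy" (pixels), "dist_coeffs" ([k1, k2, p1, p2, k3] as OpenCV has them; the pictures are not rectified), "rvec" (rotation vector, rad) and "tvec" (3), from world to camera coordinates, as OpenCV has them. Camera axes: x right, y down, z forward; pixel columns grow to the right and rows downward; lengths in m; the calibration is good to about 2 mm. A picture is of the moment at which its call begins: read the wrist's pose just before it. calibration takes no time and is no camera call; for the wrist camera it gives the pose at the moment of the call.
- robot.hand_in(): hands the job in, once; it reports no verdict.
Trained networks look in the newest picture that a camera, given by its name, has taken for a name from the list of things; names that differ only in an ending like _2 or _b are one class to them, and where a whole thing is asked for, a point or a joint stands for the part that bears it (a point fixed in the world has none). Each returns a list of dicts, best first, with "confidence" (0 to 1); they miss things now and then, are a little off and sometimes report something else, mostly with a low value. They report only what shows in the picture. A call takes as long as a camera call.
- robot.masks_of(name, camera): "pixels" (400x640 bool, what is visible of it).
- robot.tip_of(name, camera): "point" ([x, y, z] in m, in the coordinates of the camera as it stood for that picture, good to about 4 mm: a listed point, or the origin of a listed thing).
The state is a dict: "time": time; "q": joint angles; "joint_velocities": joint speeds; "joint_torque": joint torques, N m; "position": TCP position; "tool_rot": TCP orientation; "ft_force": force on the tool from outside, world axes, zero at the start; "moment": the same for the moment, N m; "grip_width": finger opening in m.
Only numpy, scipy, OpenCV 4.12 (cv2) and the standard library are available. Lean on these libraries where they do the work, as an engineer would, in place of code of your own. Each camera call takes 0.05 s, during which the arm holds its last target.

### The job

Shut the gate of the vial-block dock: take the knob of the latch bar, lift the bar over the lip of the catch, swing the gate in until the bar gently meets the rubber buffer behind the slot, and let the bar drop down into the slot so that the gate is latched. Feel for the buffer, because the catch is clamped at a different place each time, up to a few centimetres, do not force the gate or bar against the dock, and leave the vial block and the other things on the bench where they are.

Things in the scene. Friction and masses are not known exactly. Their poses are not given: they have to be found in the camera images.
- dock: Fixed dock for one vial block: grey base plate 240 x 270 x 8 mm, aluminium walls on three sides. Origin on the bench under the middle of the bay; x points from the open front into the bay, y to the hinge side, z up. The gate's vertical hinge axis is at x -100, y +100 mm; the catch's pedestal at x -100, y -100 mm. Pressing gate or bar on any part of the dock with over 10 N is forcing.
- gate_hinge (a point): Point on the gate's vertical hinge axis, 100 mm above the bench (height of the bar's pivot). Its frame turns with the gate: -y along the gate to its free end, z up.
- gate (a joint): Gate angle, rad: 0 = gate along dock -y (bar over the nominal slot middle); positive = swung open, out of the dock to the robot. Limits -0.2, 1.1. At the catch 10 mm is 0.05 rad; latched it reads -0.14 to +0.14. Light friction, stays where left. Aluminium frame 180 mm long, 10 mm thick, its top 80 mm above the bench.
- bar (a joint): Latch bar angle, rad, about a level pivot square to the gate, 45 mm from the hinge axis, 100 mm above the bench. 0 = level, seated on the slot floor; positive = free end lifted (up to 0.35); about 0.11 = on top of the lip, 0.14 clears it; -0.10 = hanging, not in the slot. Falls by its weight (about 120 g). Bar 8 mm thick, 14 mm high, over the gate's top, ends 217 mm from the hinge axis.
- knob (a point): Grasp point on the black upright knob of the latch bar: round post 14 mm across, rising 41 mm above the bar; the point is 27 mm above the bar's top, 14 mm below the knob's top. From the bar's pivot it is 100 mm along the bar and 34 mm above its centre line, so it moves on an arc. Pinched from above, square to the gate, the bar can turn between the fingers. Frame: -y along the bar to its free end.
- block: Blue transparent vial block with white-capped vials, 137 x 137 x 59 mm, standing in the dock on the base plate; origin under its middle. Leave it there.
- beaker: White plastic beaker, 69 mm across, 83 mm high; bystander, origin under its middle. Leave it alone.
- wash_bottle: White wash bottle with blue cap and bent spout, 209 mm high; bystander, origin under its middle. Leave it alone.
- vial_1: White-capped vial, 25 mm across, 56 mm high; bystander, origin under its middle. Leave it alone.
- vial_2: Second white-capped vial, 25 mm across, 56 mm high; bystander, origin under its middle. Leave it alone.
- tape_roll: Roll of beige tape lying flat, 104 mm across, 25 mm high; bystander, origin under its middle. Leave it alone.
- bench_timer: Flat white timer with three buttons, 72 x 66 x 21 mm; bystander, origin under its middle. Leave it alone.
- pipette: Hand pipette lying down, 254 mm long, 34 mm high; bystander, origin under its middle. Leave it alone.
- block_05_low: Blue vial block on the bench at the left, 137 x 137 x 60 mm; bystander, origin under its middle. Leave it alone.
- block_05_top: Blue vial block on top of another one at the left, 137 x 137 x 60 mm; bystander, origin under its middle. Leave it alone.
- block_09_low: Single blue vial block on the bench at the left, 137 x 136 x 59 mm; bystander, origin under its middle. Leave it alone.
- catch_nominal (a point): Middle of the slot floor when the steel catch is at its nominal place, 93 mm above the bench. The real catch is clamped up to 24 mm either way along dock x; that is not measured, feel for it. Along dock x: a square lip 8 mm thick, 16 mm high (no ramp), a 13 mm slot, then the rubber buffer. Catch is 14 mm long in dock y. Steel under lip and slot blocks a bar that is not lifted.
- pedestal_top (a point): Middle of the top of the grey plastic pedestal that carries the catch, 71 mm above the bench. The upright rubber buffer plate behind the slot reaches 52 mm above the slot floor, so a lifted bar (up to 0.25 rad) also meets it, with its side. It yields on a spring, about 3 N per mm, for 6 mm, then it is hard; 1 to 6 N is a gentle meeting.

How it is judged:
By the outcome, as a careful person would: the job done as asked, in the order asked, and still so for the second after the job is handed in, with the robot touching nothing.
It also fails if it takes over 61 s, if anything falls off the work surface, if the arm or the gripper's body presses on something with over 40 N, if the wrist force passes 120 N, or if a joint passes its speed limit or range.

## Working session

There is one attempt and no reset: what is moved stays moved. The work goes in short steps, Python scripts to look and compute and a shell command to move; the robot and the scene stay as the last step left them, time stands still between calls to the robot, and variables do not carry over. Pictures are saved under pics/ and viewed, and the job is handed in when it is done.

```bash
mkdir -p pics; cat > h.py <<'E'
import numpy as np, cv2
from rig import robot
from scipy.spatial.transform import Rotation as R
def cam2w(name,p,c=None):
    c=c or robot.calibration(name)
    Rm=cv2.Rodrigues(np.array(c['rvec'],float))[0]
    return Rm.T@(np.array(p,float)-np.array(c['tvec'],float).ravel())
def proj(name,P,c=None):
    c=c or robot.calibration(name)
    K=np.array([[c['fx'],0,c['cx']],[0,c['fy'],c['cy']],[0,0,1.]])
    return cv2.projectPoints(np.array(P,float).reshape(-1,1,3),np.array(c['rvec'],float),np.array(c['tvec'],float),K,np.array(c['dist_coeffs'],float))[0].reshape(-1,2)
def snap(name,fn):
    im=robot.camera(name); cv2.imwrite('pics/'+fn,im[:,:,::-1]); return im
E
python3 - <<'E'
from h import *
o=robot.get_obs(); print({k:np.round(v,3) for k,v in o.items()})
for n in ['scene','top']:
    snap(n,n+'0.png')
    for t in ['dock','gate_hinge','knob','catch_nominal','pedestal_top','block']:
        r=robot.tip_of(t,n)
        for d in r[:2]: print(n,t,round(d['confidence'],2),np.round(cam2w(n,d['point']),4))
print(robot.get_obs()['time'])
E
```

```text
{'time': np.float64(0.0), 'q': array([-1.462,  0.528,  1.434,  0.   ,  1.181, -0.178]), 'joint_velocities': array([ 0.001, -0.002,  0.   ,  0.002,  0.001,  0.   ]), 'joint_torque': array([ -0.   , -44.004, -17.659,   0.063,   0.058,  -0.   ]), 'position': array([ 0.177, -0.599,  0.222]), 'tool_rot': array([ 0.801, -0.598, -0.001, -0.001]), 'ft_force': array([ 0.238, -0.443,  0.338]), 'moment': array([-0.005, -0.01 , -0.01 ]), 'grip_width': np.float64(0.087)}
scene gate_hinge 0.57 [0.6085 0.1559 0.0932]
scene knob 0.73 [0.4972 0.0654 0.1255]
scene catch_nominal 0.56 [ 0.5832 -0.0411  0.0931]
scene pedestal_top 0.94 [ 0.5827 -0.0407  0.0734]
scene block 0.59 [0.7045 0.0413 0.0105]
top dock 0.63 [0.6924 0.0423 0.0014]
top gate_hinge 0.62 [0.6104 0.1566 0.1015]
top knob 0.68 [0.4977 0.0647 0.124 ]
top knob 0.27 [0.6105 0.1544 0.099 ]
top catch_nominal 0.85 [ 0.5842 -0.0407  0.0969]
top catch_nominal 0.36 [ 0.4663 -0.3309 -0.002 ]
top pedestal_top 0.84 [ 0.5797 -0.0489  0.069 ]
top block 0.73 [0.6992 0.0403 0.0082]
0.7
```

View pics/scene0.png

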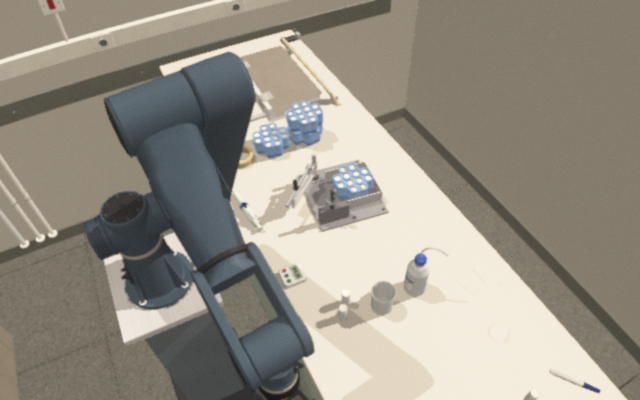

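View pics/top0.png

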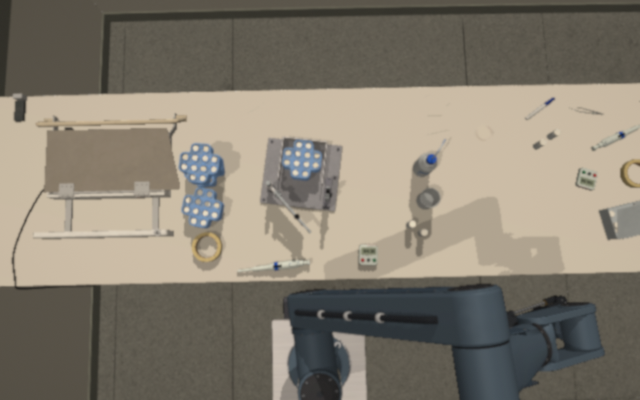

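The pictures agree with the networks. Hinge is near (0.610, 0.156), knob near (0.498, 0.065, 0.124), with the gate about 0.75 rad open. That puts knob to hinge at 0.144 m against 0.145 expected. In the top view the gate runs from about (270,187) to (310,230). I'll move above the knob first.

```bash
python3 -m creep '{"dp":[[-1.5,-1.3,-0.5],[-3,-2.7,-0.5],[-3,-2.7,-0.5],[-3,-2.7,-0.5],[-3,-2.7,0],[-3,-2.7,0],[-3,-2.7,0],[-3,-2.7,0],[-3,-2.7,0],[-3,-2.7,0],[-3,-2.7,0],[-3,-2.7,0],[-3,-2.7,0],[-3,-2.7,0],[-3,-2.7,0],[-3,-2.7,0],[-3,-2.7,0],[-3,-2.7,0],[-2,-2.2,0],[0,0,0]],"turn":[[0,0,0],[0,0,0],[0,0,0],[0,0,0],[0,0,0],[0,0,0],[0,0,0],[0,0,0],[0,0,0],[0,0,0],[0,0,0],[0,0,0],[0,0,0],[0,0,0],[0,0,0],[0,0,0],[0,0,-5.6],[0,0,-5.6],[0,0,-5.7],[0,0,-5.7]]}'
cat > loc.py <<'E'
import sys
from h import *
tag=sys.argv[1]
o=robot.get_obs(); print(o['time'],np.round(o['position'],4),np.round(o['ft_force'],2))
print(np.round(R.from_quat(o['tool_rot']).as_matrix(),3).tolist())
for n in ['wrist','top']:
    c=robot.calibration(n); snap(n,n+tag+'.png')
    for t in ['gate_hinge','knob','catch_nominal','pedestal_top']:
        for d in robot.tip_of(t,n)[:1]: print(n,t,round(d['confidence'],2),np.round(cam2w(n,d['point'],c),4))
E
python3 loc.py 1
```

```text
time: 2.7
position: [0.4888, 0.0708, 0.2428]
tool_rot: [0.905, -0.426, 0.001, -0.001]
ft_force: [-0.1, -0.0, -1.1]
grip_width: 0.087
2.7 [0.4888 0.0708 0.2428] [-0.1  -0.04 -1.05]
[[0.637, -0.771, 0.002], [-0.771, -0.637, 0.001], [0.0, -0.002, -1.0]]
wrist gate_hinge 0.96 [0.6114 0.1538 0.099 ]
wrist knob 0.7 [0.4973 0.0591 0.1251]
wrist catch_nominal 0.59 [ 0.5858 -0.0415  0.0968]
wrist pedestal_top 0.95 [ 0.583  -0.0443  0.0735]
top gate_hinge 0.45 [ 0.3694 -0.1816  0.0017]
top knob 0.16 [ 0.5836 -0.0412  0.0978]
top catch_nominal 0.65 [ 0.5812 -0.0398  0.0972]
top pedestal_top 0.89 [ 0.5811 -0.0471  0.0688]
```

View pics/wrist1.png

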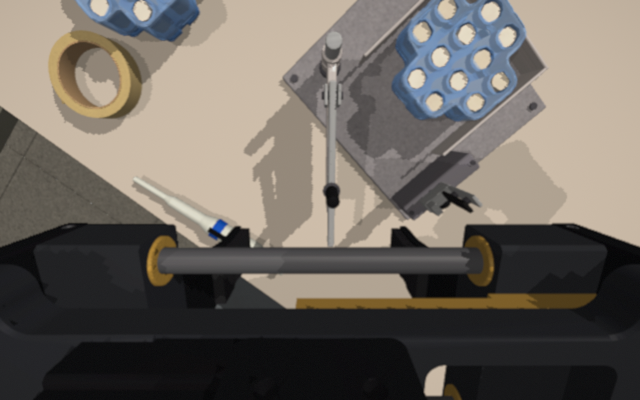

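```bash
python3 - <<'E'
from h import *
h=np.array([.6105,.1545]); 
for k in ([.4973,.0591],[.4975,.065]):
    u=np.array(k)-h; print(np.linalg.norm(u),u/np.linalg.norm(u))
u=np.array([-.77,-.637]);u/=np.linalg.norm(u)
P=[[.4973,.0591,.125],[.4975,.065,.125],[.4975,.065,.139],[.6105,.1545,.1],[.584,-.041,.093]]
c=robot.calibration('wrist'); print(proj('wrist',P,c).round(1), proj('top',P).round(1))
E
```

```text
0.14803850850369982 [-0.7646659  -0.64442692]
0.14415009538671839 [-0.78390514 -0.62088062]
[[330.7 196. ]
 [326.3 192.3]
 [326.7 195.3]
 [328.2  43.5]
 [446.4 185.8]] [[296.8 215.4]
 [294.9 215.4]
 [294.8 214.9]
 [268.  183.2]
 [326.5 190.1]]
```

The wrist view shows the black knob at about (332,196) and the bar running nearly vertically in the picture from (332,60) to (330,245). So the jaws are square to the gate. I'll refine the knob position from pixels.

```bash
cat > ray.py <<'E'
from h import *
def ray(name,uv,z,c=None):
    c=c or robot.calibration(name)
    K=np.array([[c['fx'],0,c['cx']],[0,c['fy'],c['cy']],[0,0,1.]])
    p=cv2.undistortPoints(np.array([[uv]],float),K,np.array(c['dist_coeffs'],float)).ravel()
    Rm=cv2.Rodrigues(np.array(c['rvec'],float))[0]; t=np.array(c['tvec'],float).ravel()
    C=-Rm.T@t; d=Rm.T@np.array([p[0],p[1],1]); return C+d*(z-C[2])/d[2]
E
python3 - <<'E'
from ray import *
im=cv2.imread('pics/wrist1.png')
sub=im[175:215,310:355].max(2)
m=sub<45; ys,xs=np.nonzero(m)
print(xs.min()+310,xs.max()+310,ys.min()+175,ys.max()+175,xs.mean()+310,ys.mean()+175)
for z,uv in ((.139,(333,200)),(.125,(332.5,197)),(.098,(331.5,186))): print(ray('wrist',uv,z).round(4))
o=robot.get_obs(); M=R.from_quat(o['tool_rot']).as_matrix()
for k in ([.4975,.0605,.105],[.4975,.0605,.125]): print((M.T@(np.array(k)-o['position'])*100).round(2))
print(np.round(robot.calibration('wrist')['tvec'],3), cam2w('wrist',[0,0,0]))
for v in range(60,240,20):
    row=im[v,300:360].max(1); print(v,row[15:50].tolist())
E
```

```text
325 337 186 206 331.6756756756757 195.95045045045046
[0.4978 0.0572 0.139 ]
[0.4976 0.0569 0.125 ]
[0.5025 0.0609 0.098 ]
[ 1.13 -0.36 13.77]
[ 1.13 -0.36 11.77]
[-0.256  0.373  0.513] [0.54076977 0.10827921 0.40470098]
60 [139, 140, 140, 140, 133, 116, 104, 97, 90, 93, 109, 128, 140, 143, 141, 139, 137, 139, 149, 162, 171, 170, 161, 135, 107, 109, 119, 125, 127, 124, 121, 119, 121, 127, 133]
80 [99, 99, 100, 101, 101, 99, 99, 101, 104, 105, 104, 107, 130, 167, 183, 182, 180, 180, 181, 183, 179, 154, 127, 118, 114, 113, 112, 104, 92, 88, 96, 110, 121, 125, 128]
100 [107, 110, 126, 142, 148, 147, 142, 134, 125, 129, 153, 166, 140, 103, 116, 146, 159, 162, 163, 158, 136, 95, 85, 128, 156, 153, 132, 120, 121, 122, 121, 121, 122, 121, 120]
120 [148, 148, 144, 131, 115, 116, 131, 142, 145, 144, 133, 124, 121, 119, 128, 149, 159, 162, 163, 159, 147, 131, 123, 120, 121, 121, 120, 122, 123, 126, 126, 123, 114, 100, 86]
140 [205, 206, 205, 205, 205, 205, 205, 205, 205, 203, 184, 149, 128, 125, 136, 152, 159, 162, 161, 155, 134, 107, 94, 100, 115, 122, 125, 124, 123, 123, 124, 124, 122, 122, 121]
160 [205, 205, 205, 205, 205, 205, 205, 206, 206, 201, 174, 136, 116, 119, 140, 155, 160, 159, 159, 163, 184, 193, 186, 178, 178, 178, 178, 178, 176, 162, 140, 126, 121, 120, 120]
180 [205, 205, 205, 205, 206, 205, 206, 205, 206, 201, 176, 138, 113, 118, 143, 156, 157, 157, 156, 161, 185, 199, 189, 180, 178, 178, 178, 177, 178, 178, 178, 177, 178, 177, 179]
200 [206, 205, 206, 205, 205, 205, 205, 206, 207, 200, 161, 95, 35, 18, 20, 21, 22, 22, 23, 22, 21, 21, 22, 60, 129, 180, 202, 204, 204, 205, 204, 204, 204, 204, 206]
220 [205, 205, 206, 205, 205, 205, 205, 205, 206, 206, 207, 198, 160, 130, 143, 155, 154, 154, 160, 185, 203, 206, 205, 206, 205, 205, 205, 206, 206, 205, 205, 206, 206, 205, 205]
```

```bash
python3 - <<'E'
import cv2
im=cv2.imread('pics/wrist1.png')[20:260,250:520]; cv2.imwrite('pics/w1z.png',cv2.resize(im,None,fx=2.5,fy=2.5,interpolation=cv2.INTER_CUBIC)[:600])
E
```

```text
(no output)
```

View pics/w1z.png

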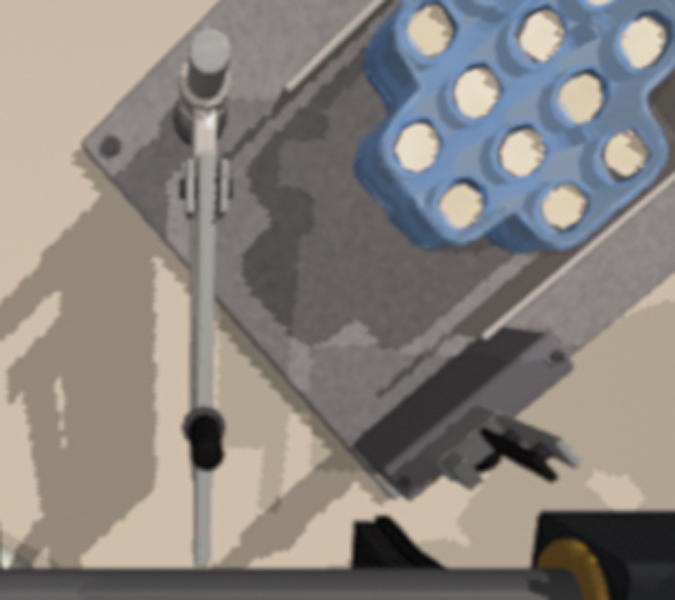

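```bash
python3 -m creep '{"dp":[[0.7,0,1],[0.7,0,2],[0,0,2],[0,0,2],[0,0,1],[0,0,1],[0,0,0]],"turn":[[0,0,0],[0,0,0],[0,0,0],[0,0,0],[0,0,0],[0,0,0],[0,0,0]]}'
python3 loc.py 2
```

```text
time: 3.9
position: [0.4958, 0.0566, 0.1514]
tool_rot: [0.903, -0.43, -0.001, 0.0]
ft_force: [-0.8, 0.0, -0.3]
grip_width: 0.0869
3.9 [0.4958 0.0566 0.1514] [-0.84  0.03 -0.28]
[[0.63, -0.776, -0.002], [-0.776, -0.63, 0.0], [-0.002, 0.002, -1.0]]
wrist knob 0.83 [0.4978 0.0594 0.1214]
wrist catch_nominal 0.97 [ 0.5818 -0.0397  0.093 ]
wrist pedestal_top 0.57 [ 0.5816 -0.0402  0.0749]
top gate_hinge 0.43 [ 0.3673 -0.184  -0.0022]
top catch_nominal 0.89 [ 0.587  -0.0423  0.095 ]
top pedestal_top 0.85 [ 0.5821 -0.0469  0.0711]
```

View pics/wrist2.png

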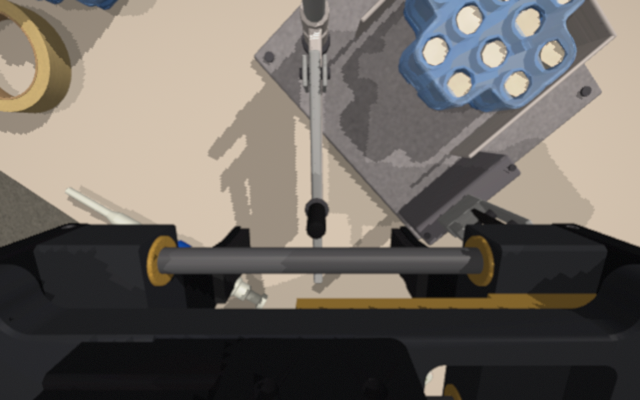

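Knob column 318 sits midway between the fingers, which are at 240 and 400. I'll go down and grip lightly.

```bash
python3 -m creep '{"dp":[[0,-0.3,1],[0,0,1.5],[0,0,1.2],[0,0,0.8],[0,0,0]],"turn":[[0,0,0],[0,0,0],[0,0,0],[0,0,0],[0,0,0]]}' && python3 -m creep '{"dp":[[0,0,0],[0,0,0],[0,0,0],[0,0,0],[0,0,0],[0,0,0],[0,0,0],[0,0,0]],"turn":[[0,0,0],[0,0,0],[0,0,0],[0,0,0],[0,0,0],[0,0,0],[0,0,0],[0,0,0]]}' 1 8
```

```text
time: 4.9
position: [0.4977, 0.0587, 0.1061]
tool_rot: [0.903, -0.43, -0.002, 0.001]
ft_force: [1.0, -0.1, 0.3]
grip_width: 0.0871
time: 5.7
position: [0.4987, 0.0586, 0.1076]
tool_rot: [0.903, -0.43, 0.0, -0.0]
ft_force: [-0.6, 0.1, 0.0]
grip_width: 0.031
```

```bash
python3 -m creep '{"dp":[[0,0,0],[0,0,0],[0,0,0],[0,0,0],[0,0,0],[0,0,0]],"turn":[[0,0,0],[0,0,0],[0,0,0],[0,0,0],[0,0,0],[0,0,0]]}'; python3 loc.py 3
```

```text
time: 6.3
position: [0.4986, 0.0586, 0.1075]
tool_rot: [0.903, -0.43, -0.0, 0.0]
ft_force: [-0.6, -0.3, -0.2]
grip_width: 0.0138
6.3 [0.4986 0.0586 0.1075] [-0.62 -0.27 -0.2 ]
[[0.631, -0.776, -0.0], [-0.776, -0.631, 0.0], [-0.0, 0.0, -1.0]]
wrist knob 0.8 [0.4974 0.057  0.124 ]
wrist catch_nominal 0.6 [ 0.5842 -0.0424  0.0954]
wrist pedestal_top 0.81 [ 0.582  -0.0424  0.0713]
top gate_hinge 0.6 [0.6099 0.1539 0.0989]
top catch_nominal 0.79 [ 0.5846 -0.0425  0.0947]
top pedestal_top 0.67 [ 0.5819 -0.0454  0.0683]
```

View pics/wrist3.png

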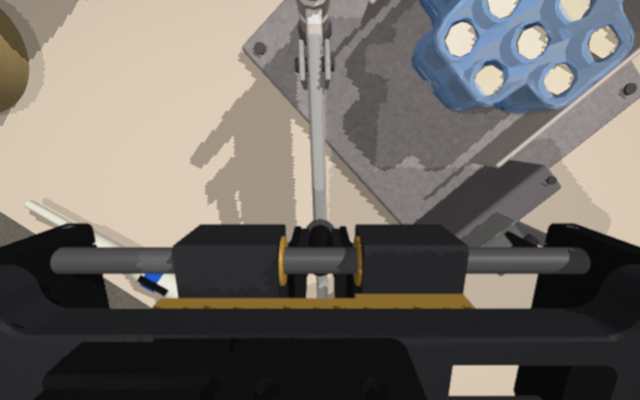

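Knob is gripped (13.8 mm, matching its 14 mm), and the force is about zero. Next I'll lift the bar along its arc to about 0.19 rad.

```bash
python3 -m creep '{"dp":[[0,-0.13,-0.52],[0,-0.16,-0.5],[0,-0.18,-0.5],[0,-0.21,-0.48],[0,-0.23,-0.48],[0,-0.2,-0.37],[0,0,0],[0,0,0]],"turn":[[0,0,0],[0,0,0],[0,0,0],[0,0,0],[0,0,0],[0,0,0],[0,0,0],[0,0,0]]}'; python3 loc.py 4
```

```text
time: 7.6
position: [0.5071, 0.0653, 0.1362]
tool_rot: [0.903, -0.43, 0.0, 0.0]
ft_force: [-2.8, -3.8, -0.4]
grip_width: 0.0135
7.6 [0.5071 0.0653 0.1362] [-2.8  -3.79 -0.39]
[[0.631, -0.776, -0.0], [-0.776, -0.631, -0.001], [0.0, 0.001, -1.0]]
wrist gate_hinge 0.61 [0.6105 0.1545 0.101 ]
wrist knob 0.83 [0.507  0.0643 0.1497]
wrist catch_nominal 0.71 [ 0.5824 -0.0426  0.0942]
wrist pedestal_top 0.85 [ 0.5825 -0.0409  0.0707]
top knob 0.33 [ 4.044e-01  3.857e-01 -2.000e-04]
top catch_nominal 0.91 [ 0.5819 -0.0417  0.0941]
top pedestal_top 0.7 [ 0.5796 -0.0488  0.0673]
```

View pics/wrist4.png

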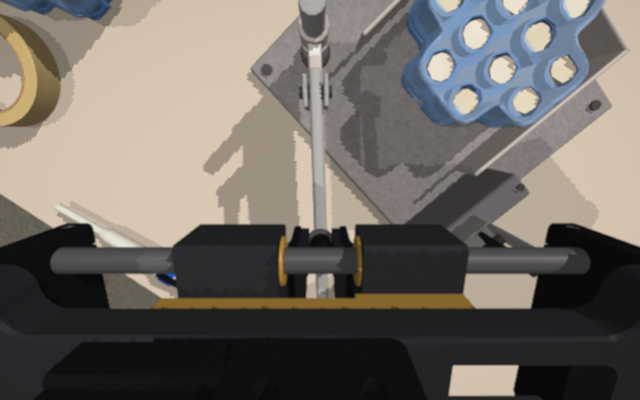

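```bash
python3 -m creep '{"dp":[[0.25,0.15,0],[0.7,-0.02,0],[0.96,-0.03,0],[0.96,-0.03,0],[0.7,-0.02,0],[0.25,0,0],[0,0,0]],"turn":[[0,0,-1],[0,0,-3],[0,0,-4],[0,0,-4],[0,0,-3],[0,0,-1],[0,0,0]]}'
cat > st.py <<'E'
from h import *
H=np.array([.6103,.1548]); a0=np.deg2rad(-97.57)
o=robot.get_obs(); p=o['position']; v=p[:2]-H; M=R.from_quat(o['tool_rot']).as_matrix()
print('t',o['time'],'p',np.round(p,4),'r',round(np.linalg.norm(v),4),'theta',round(a0-np.arctan2(v[1],v[0]),4),'theta_tool',round(a0-np.arctan2(M[1,1],M[0,1]),4))
f=o['ft_force']; print('f world',np.round(f,2),'tool',np.round(M.T@f,2),'m',np.round(M.T@o['moment'],3),'w',o['grip_width'])
E
python3 st.py
```

```text
time: 8.8
position: [0.5363, 0.0396, 0.136]
tool_rot: [0.954, -0.301, 0.002, -0.002]
ft_force: [3.4, 5.2, -3.5]
grip_width: 0.0138
t 8.8 p [0.5363 0.0396 0.136 ] r 0.1369 theta 0.4388 theta_tool 0.479
f world [ 3.39  5.15 -3.46] tool [-0.19 -6.15  3.48] m [ 1.005  0.06  -0.019] w 0.013788374396943408
```

```bash
python3 -m creep '{"dp":[[0.25,-0.09,0],[0.7,-0.02,0],[0.96,-0.03,0],[0.7,-0.02,0],[0.25,0,0],[0,0,0]],"turn":[[0,0,-1],[0,0,-3],[0,0,-4],[0,0,-3],[0,0,-1],[0,0,0]]}'; python3 st.py
```

```text
time: 9.4
position: [0.5606, 0.027, 0.1357]
tool_rot: [0.98, -0.199, 0.001, -0.002]
ft_force: [2.9, 5.6, -3.9]
grip_width: 0.0136
t 9.4 p [0.5606 0.027  0.1357] r 0.1372 theta 0.2386 theta_tool 0.2686
f world [ 2.91  5.63 -3.94] tool [ 0.48 -6.31  3.96] m [1.077 0.144 0.015] w 0.01362849501769897
```

```bash
python3 -m creep '{"dp":[[0.12,-0.1,0],[0,0,0]],"turn":[[0,0,-0.5],[0,0,0]]}'; python3 st.py;  python3 loc.py 5
```

```text
time: 9.6
position: [0.5614, 0.0268, 0.1359]
tool_rot: [0.981, -0.194, 0.0, -0.001]
ft_force: [2.0, 3.7, -4.7]
grip_width: 0.0136
t 9.6 p [0.5614 0.0268 0.1359] r 0.1371 theta 0.233 theta_tool 0.2591
f world [ 1.96  3.72 -4.73] tool [ 0.39 -4.18  4.73] m [ 0.831  0.12  -0.01 ] w 0.013612578001374491
9.6 [0.5614 0.0268 0.1359] [ 1.96  3.72 -4.73]
[[0.924, -0.381, 0.001], [-0.381, -0.924, 0.001], [0.0, -0.001, -1.0]]
wrist gate_hinge 0.89 [0.6099 0.1553 0.1006]
wrist knob 0.84 [0.561  0.0227 0.1514]
top gate_hinge 0.52 [ 0.4041  0.3833 -0.0005]
top catch_nominal 0.63 [ 0.585  -0.0393  0.0948]
top pedestal_top 0.97 [ 0.5796 -0.0499  0.0684]
```

View pics/wrist5.png

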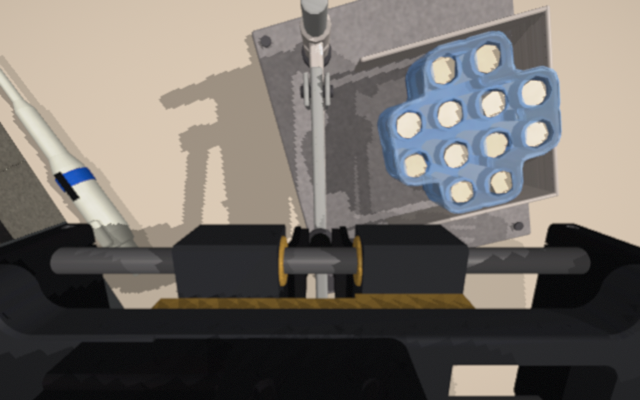

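View pics/top5.png

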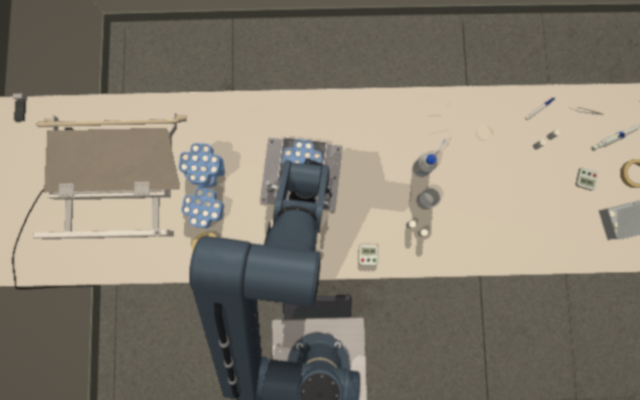

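```bash
python3 - <<'E'
from h import *
c=robot.calibration('wrist'); o=robot.get_obs()
Rwc=cv2.Rodrigues(np.array(c['rvec'],float))[0]; t=np.array(c['tvec']).ravel(); C=-Rwc.T@t
M=R.from_quat(o['tool_rot']).as_matrix()
Cl=M.T@(C-o['position']); Rct=Rwc@M
H=np.array([.6103,.1548]); a=np.deg2rad(-97.57)
my=np.array([np.cos(a),np.sin(a)]); dx=np.array([-my[1],my[0]])
K=np.array([[c['fx'],0,c['cx']],[0,c['fy'],c['cy']],[0,0,1.]])
def go(pos,q,pts):
    M1=R.from_quat(np.array(q)/np.linalg.norm(q)).as_matrix(); C1=M1@Cl+pos; Rw=Rct@M1.T
    print('C1',C1)
    for uv,z in pts:
        p=cv2.undistortPoints(np.array([[uv]],float),K,np.array(c['dist_coeffs'],float)).ravel()
        d=Rw.T@np.array([p[0],p[1],1]); P=C1+d*(z-C1[2])/d[2]
        v=P[:2]-H; print(uv,z,'dockx',round(1e3*(v@dx),1),'along',round(1e3*(v@my),1))
go(np.array([.4888,.0708,.2428]),[.905,-.426,.001,-.001],[((442,192),.145),((472,210),.145),((442,192),.109),((472,210),.109)])
im=cv2.imread('pics/wrist1.png')[160:235,390:500]; cv2.imwrite('pics/w1c.png',cv2.resize(im,None,fx=7,fy=7,interpolation=cv2.INTER_CUBIC))
E
```

```text
C1 [0.54058922 0.11213653 0.40505743]
(442, 192) 0.145 dockx -16.0 along 171.3
(472, 210) 0.145 dockx -5.4 along 205.4
(442, 192) 0.109 dockx -9.4 along 187.9
(472, 210) 0.109 dockx 2.6 along 226.7
```

View pics/w1c.png

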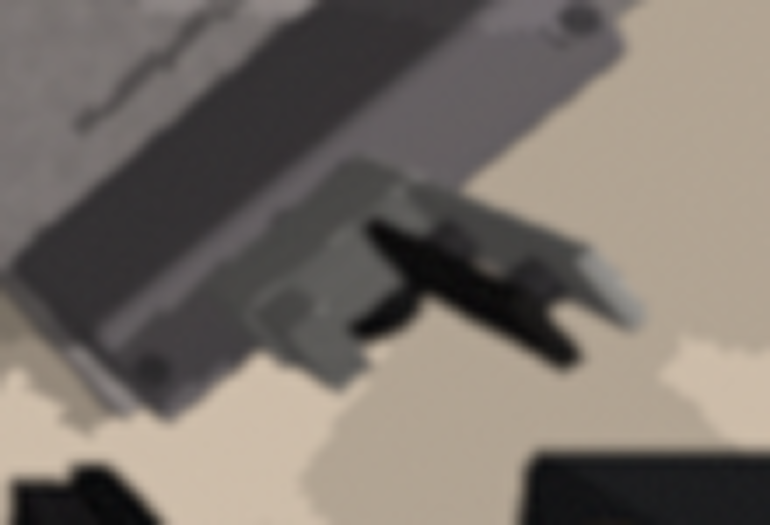

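The catch is visible in the wrist1 close-up, with the black buffer top near pixel (470,211). It seems clamped about 10 mm toward the robot, so I expect contact near θ ≈ +0.05. I'll go to about 0.13 first, then feel for it.

```bash
python3 -m creep '{"dp":[[0.2,-0.06,0],[0.2,0,0],[0.2,0,0],[0.2,0,0],[0.2,-0.01,0],[0.2,0,0],[0.1,0,0],[0,0,0]],"turn":[[0,0,-0.8],[0,0,-0.8],[0,0,-0.8],[0,0,-0.8],[0,0,-0.8],[0,0,-0.8],[0,0,-0.5],[0,0,0]]}'; python3 st.py
```

```text
time: 10.9
position: [0.5736, 0.0226, 0.1359]
tool_rot: [0.989, -0.149, -0.0, -0.001]
ft_force: [1.8, 6.5, -3.1]
grip_width: 0.0137
t 10.9 p [0.5736 0.0226 0.1359] r 0.1371 theta 0.1384 theta_tool 0.1664
f world [ 1.81  6.51 -3.13] tool [-0.19 -6.75  3.14] m [0.958 0.117 0.018] w 0.013691870474941071
```

```bash
python3 -m creep '{"dp":[[0.1,-0.1,0],[0,0,0]],"turn":[[0,0,-0.4],[0,0,0]]}'; python3 st.py;  python3 -m creep '{"dp":[[0.1,-0.01,0],[0,0,0]],"turn":[[0,0,-0.4],[0,0,0]]}'; python3 st.py
```

```text
time: 11.1
position: [0.5748, 0.0225, 0.1361]
tool_rot: [0.989, -0.145, -0.0, 0.0]
ft_force: [0.8, 3.3, -2.1]
grip_width: 0.0138
t 11.1 p [0.5748 0.0225 0.1361] r 0.137 theta 0.1303 theta_tool 0.1589
f world [ 0.76  3.31 -2.12] tool [-0.22 -3.4   2.12] m [ 0.471  0.136 -0.041] w 0.013826051761667346
time: 11.3
position: [0.5758, 0.0223, 0.1361]
tool_rot: [0.99, -0.142, 0.0, 0.0]
ft_force: [0.8, 2.4, -1.9]
grip_width: 0.0135
t 11.3 p [0.5758 0.0223 0.1361] r 0.1369 theta 0.1226 theta_tool 0.1522
f world [ 0.84  2.45 -1.94] tool [ 0.12 -2.58  1.94] m [0.396 0.116 0.009] w 0.013483975868219523
```

```bash
python3 -m creep '{"dp":[[0.1,-0.01,0],[0,0,0]],"turn":[[0,0,-0.4],[0,0,0]]}'>/dev/null; python3 st.py
```

```text
t 11.5 p [0.5768 0.0221 0.1362] r 0.1369 theta 0.115 theta_tool 0.1453
f world [-0.04  1.61 -0.87] tool [-0.48 -1.54  0.87] m [0.199 0.12  0.003] w 0.013837029511959434
```

```bash
python3 -m creep '{"dp":[[0.1,-0.01,0],[0,0,0]],"turn":[[0,0,-0.4],[0,0,0]]}'>/dev/null; python3 st.py
```

```text
t 11.7 p [0.5778 0.0218 0.1362] r 0.1369 theta 0.1073 theta_tool 0.1382
f world [-0.43  0.27 -1.96] tool [-0.49 -0.15  1.96] m [0.073 0.121 0.032] w 0.013529558729000251
```

```bash
python3 -m creep '{"dp":[[0.1,-0.005,0],[0,0,0]],"turn":[[0,0,-0.4],[0,0,0]]}'>/dev/null; python3 st.py
```

```text
t 11.9 p [0.5788 0.0216 0.1362] r 0.1368 theta 0.0999 theta_tool 0.1312
f world [-0.78 -0.91 -1.41] tool [-0.52  1.08  1.41] m [-0.091  0.093  0.026] w 0.013418239954692678
```

```bash
python3 -m creep '{"dp":[[0.1,-0.005,0],[0,0,0]],"turn":[[0,0,-0.4],[0,0,0]]}'>/dev/null; python3 st.py
```

```text
t 12.1 p [0.5798 0.0214 0.1362] r 0.1368 theta 0.0925 theta_tool 0.1242
f world [-0.57 -1.17 -0.52] tool [-0.25  1.28  0.52] m [-0.22   0.126 -0.004] w 0.013570918352104788
```

```bash
python3 -m creep '{"dp":[[0.1,0,0],[0,0,0]],"turn":[[0,0,-0.4],[0,0,0]]}'>/dev/null; python3 st.py
```

```text
t 12.3 p [0.5808 0.0212 0.1362] r 0.1368 theta 0.0854 theta_tool 0.1173
f world [-0.48 -2.15 -0.74] tool [0.06 2.2  0.74] m [-0.377  0.167 -0.002] w 0.013532424946239484
```

```bash
python3 -m creep '{"dp":[[0.1,0,0],[0,0,0]],"turn":[[0,0,-0.4],[0,0,0]]}'>/dev/null; python3 st.py
```

```text
t 12.5 p [0.5818 0.021  0.1362] r 0.1368 theta 0.0778 theta_tool 0.1103
f world [ 0.97 -2.1   0.5 ] tool [ 1.44  1.81 -0.5 ] m [-0.426  0.116 -0.05 ] w 0.01385173247811364
```

```bash
python3 -m creep '{"dp":[[0.1,0,0],[0,0,0]],"turn":[[0,0,-0.4],[0,0,0]]}'>/dev/null; python3 st.py
```

```text
t 12.7 p [0.5827 0.0208 0.1361] r 0.1368 theta 0.0707 theta_tool 0.1034
f world [-1.   -3.29  0.63] tool [-0.2   3.43 -0.63] m [-0.502  0.104  0.023] w 0.013231639573142894
```

```bash
python3 -m creep '{"dp":[[0.1,0.04,0],[0,0,0]],"turn":[[0,0,-0.4],[0,0,0]]}'>/dev/null; python3 st.py
```

```text
t 12.9 p [0.5834 0.0206 0.136 ] r 0.1369 theta 0.0656 theta_tool 0.0966
f world [-1.48 -1.99  0.25] tool [-0.99  2.27 -0.25] m [-0.298  0.024 -0.041] w 0.013808461924386227
```

```bash
python3 -m creep '{"dp":[[0.1,0,0],[0,0,0]],"turn":[[0,0,-0.4],[0,0,0]]}'>/dev/null; python3 st.py
```

```text
t 13.1 p [0.5837 0.0205 0.136 ] r 0.1369 theta 0.063 theta_tool 0.0895
f world [-2.84 -2.02  0.83] tool [-2.33  2.59 -0.82] m [-0.304 -0.238  0.025] w 0.013742964342602781
```

```bash
python3 -m creep '{"dp":[[0.1,0,0],[0,0,0]],"turn":[[0,0,-0.4],[0,0,0]]}'>/dev/null; python3 st.py
```

```text
t 13.3 p [0.5841 0.0204 0.1359] r 0.1369 theta 0.0603 theta_tool 0.0825
f world [-4.36 -0.85  2.89] tool [-4.09  1.76 -2.88] m [-0.341 -0.578  0.002] w 0.01377804346657749
```

Contact. The resistance grew over two steps to about 4.1 N at the tool, which is about 2.8 N at the buffer, and motion stalled near θ≈0.065, as the vision estimate suggested. Now I'll ease back so the bar sits mid-slot.

```bash
python3 -m creep '{"dp":[[-0.1,-0.02,0],[-0.1,0,0],[-0.1,0,0],[0,0,0]],"turn":[[0,0,0.4],[0,0,0.4],[0,0,0.4],[0,0,0]]}'>/dev/null; python3 st.py
```

```text
t 13.7 p [0.5833 0.0207 0.1362] r 0.1368 theta 0.0663 theta_tool 0.1039
f world [-0.82 -2.23 -0.12] tool [-0.28  2.36  0.12] m [-0.35   0.082 -0.03 ] w 0.013584167704587568
```

```bash
python3 -m creep '{"dp":[[-0.1,0,0],[0,0.1,0.2],[0,0.1,0.2],[0,0.12,0.24],[0,0.11,0.24],[0,0,0]],"turn":[[0,0,0.4],[0,0,0],[0,0,0],[0,0,0],[0,0,0],[0,0,0]]}'>/dev/null; python3 st.py
```

```text
t 14.3 p [0.5802 0.0171 0.1267] r 0.1409 theta 0.083 theta_tool 0.1112
f world [-1.25  0.07 -0.59] tool [-1.23  0.23  0.59] m [0.021 0.09  0.042] w 0.013466573729830162
```

```bash
python3 -m creep '{"dp":[[0.1,0,0],[0,0.1,0.24],[0,0.1,0.24],[0,0,0]],"turn":[[0,0,0],[0,0,0],[0,0,0],[0,0,0]]}'>/dev/null; python3 st.py
```

```text
t 14.7 p [0.5808 0.0151 0.122 ] r 0.1428 theta 0.0759 theta_tool 0.111
f world [ 0.55  1.71 -1.51] tool [ 0.12 -1.79  1.51] m [ 0.361  0.111 -0.031] w 0.013723004159420717
```

The bar is now below the lip top, in the slot, with no side force. I'll lower it the rest of the way.

```bash
python3 -m creep '{"dp":[[0,0.06,0.2],[0,0.06,0.2],[0,0,0]],"turn":[[0,0,0],[0,0,0],[0,0,0]]}'>/dev/null; python3 st.py
```

```text
t 15.0 p [0.5807 0.0137 0.1183] r 0.1442 theta 0.075 theta_tool 0.1108
f world [ 0.92  2.55 -0.98] tool [ 0.28 -2.69  0.98] m [0.469 0.103 0.054] w 0.01347046721337838
```

```bash
python3 -m creep '{"dp":[[0,0,0],[0,0,0],[0,0,0],[0,0,0],[0,0,0],[0,0,0]],"turn":[[0,0,0],[0,0,0],[0,0,0],[0,0,0],[0,0,0],[0,0,0]]}' 0.1; python3 loc.py 6
```

```text
time: 15.6
position: [0.5807, 0.0135, 0.1185]
tool_rot: [0.993, -0.121, 0.0, 0.0]
ft_force: [0.5, 0.1, -0.0]
grip_width: 0.0387
15.6 [0.5807 0.0135 0.1185] [ 0.45  0.14 -0.  ]
[[0.971, -0.24, 0.0], [-0.24, -0.971, -0.0], [0.0, 0.0, -1.0]]
wrist knob 0.72 [0.5804 0.0155 0.1341]
wrist catch_nominal 0.79 [ 0.582  -0.0388  0.0934]
wrist pedestal_top 0.85 [ 0.5824 -0.0414  0.0739]
top gate_hinge 0.54 [0.6093 0.1539 0.1029]
top catch_nominal 0.86 [ 0.5866 -0.0413  0.0951]
top pedestal_top 0.67 [ 0.5802 -0.0456  0.0698]
```

View pics/wrist6.png

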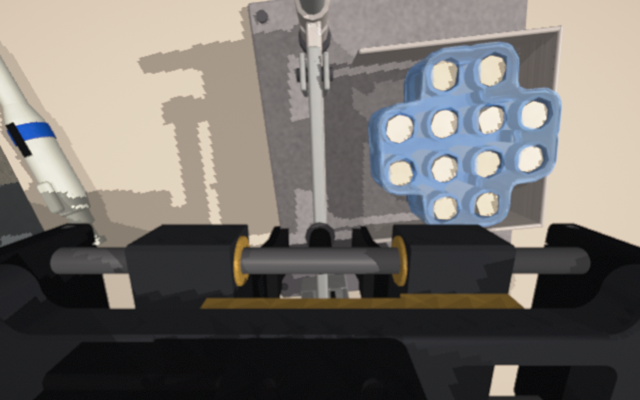

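The fingers are off the knob, which is centred between them near (320,238). I'll rise straight up and then look at the latch from above.

```bash
python3 -m creep '{"dp":[[0,0,-0.5],[0,0,-1.5],[0,0,-2.5],[0,0,-2.5],[0,0,-2.5],[0,0,-2.5],[0,0,-1],[0,2,0],[0,3,0],[0,3,0],[0,1.5,0],[0,0,0]],"turn":[[0,0,0],[0,0,0],[0,0,0],[0,0,0],[0,0,0],[0,0,0],[0,0,0],[0,0,0],[0,0,0],[0,0,0],[0,0,0],[0,0,0]]}'; python3 loc.py 7
python3 - <<'E'
import cv2
im=cv2.imread('pics/wrist7.png'); cv2.imwrite('pics/w7z.png',cv2.resize(im[20:250,230:500],None,fx=2.6,fy=2.6,interpolation=cv2.INTER_CUBIC)[:600])
E
```

```text
time: 17.3
position: [0.5574, -0.0801, 0.248]
tool_rot: [0.992, -0.123, -0.0, -0.0]
ft_force: [0.1, 0.2, -0.2]
grip_width: 0.0388
17.3 [ 0.5574 -0.0801  0.248 ] [ 0.14  0.2  -0.21]
[[0.97, -0.243, -0.001], [-0.243, -0.97, 0.0], [-0.001, -0.0, -1.0]]
wrist knob 0.84 [0.5783 0.0131 0.1341]
wrist catch_nominal 0.84 [ 0.5857 -0.0425  0.096 ]
wrist pedestal_top 0.9 [ 0.5831 -0.0419  0.0726]
top gate_hinge 0.82 [0.6108 0.1567 0.1006]
top knob 0.69 [0.5811 0.0147 0.1301]
top catch_nominal 0.62 [ 0.5837 -0.0428  0.0958]
top pedestal_top 0.56 [ 0.5824 -0.0452  0.0653]
```

View pics/w7z.png

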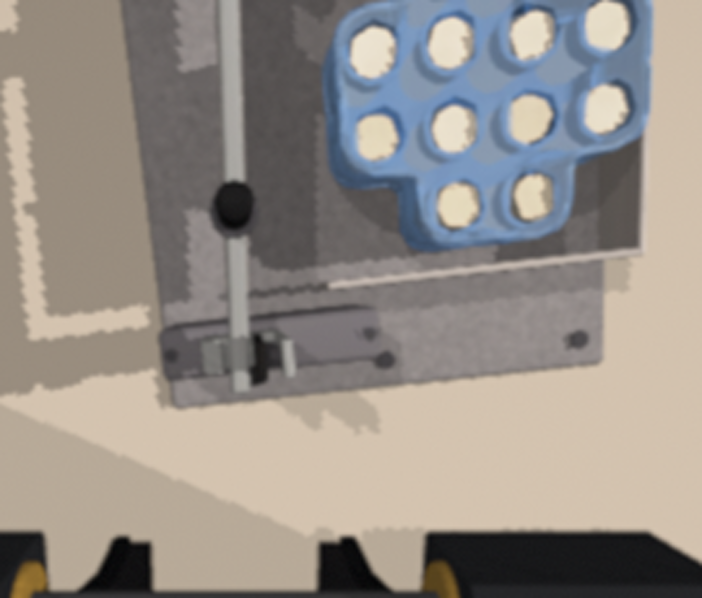

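The close-up shows the bar between the steel lip (about (210,357)) and the black buffer (about (258,355)). The knob is 130–134 mm high (level bar: 134 mm; on the lip it would be about 145, hanging about 124). It is latched, so I'm handing in.

```bash
python3 -c "
from rig import robot
print(robot.hand_in())"
```

```text
the job is handed in; nothing more can be done
None
```

The gate is shut and latched, and I handed the job in at about 17.5 s of the 61 s allowed.

- **What I did:** I pinched the knob, lifted the bar to about 0.19 rad and swung the gate in. I felt the buffer at a gate angle of about +0.065 rad, meeting it with roughly 3 N. Then I eased back a few millimetres, lowered the bar into the slot, let go and moved clear.
- **Last checks:** In the final wrist picture the bar lies between the lip and the buffer. The networks put the knob 134 mm high in the wrist view and 130 mm in the top view. A seated, level bar gives 134 mm. The gate angle was about 0.075 rad before I let go, within the ±0.14 latched range. The arm was clear of everything, with wrist force near zero.
- **What disagreed:**
  - The gate angle read from the tool's own rotation was about 0.03 rad higher than the one from the hinge position. I used the hinge-based one.
  - During the swing I pulled on the bar along its length with up to about 7 N because my arc was slightly off. I corrected this each time, and saw no sideways load until the buffer.
  - I didn't run a separate check that the bystanders stayed put. No force reading suggested I touched any of them.

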